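# Lock the squaring-jig stop against a leaded panel

## Task

The leaded glass panel on the squaring jig is to be soldered next. Slide the steel stop along its rail until the panel sits snug, flat and square between the fixed end block and the stop, without forcing the glass, then flip the stop's cam lever all the way down to lock the stop there. Do not bump the bar lamp over the rail, and leave the tools and other things lying about where they are.

Things in the scene. Friction and masses are not known exactly. Their poses are not given: they have to be found in the camera images.
- jig: Squaring jig fixed on the bench: plywood board 270 (x) x 560 (y) x 18 mm. Origin: centre of its underside; x away from the robot, y along the rail, turned up to 9 degrees. Aluminium fence rail on it at x = 40 to 80 mm, y = -250 to 250 mm, top 56 mm above the bench. Fixed end block, aluminium, at x = -65 to 40, y = 140 to 170 mm, top 36 mm above the bench.
- end_face (a point): Point on the end block's working face, which looks to the jig's -y: at jig x = -12.5 mm, y = +140 mm, 21.5 mm above the bench. Axes as the jig's.
- panel: Leaded panel, loose and flat on the board: 90 mm along its x, 120 along its y, 7 thick, 0.2 kg, amber and green glass in grey lead. Origin: centre of its underside, axes about as the jig's. It lies just in front of the rail, between end block and stop, a gap at both ends; pushed by the stop it slides along the board with 1 to 2 N.
- stop: Sliding steel stop, 0.35 kg, moves only along the jig's y, 2.5 N friction with the lever open. Origin at bench level under the rail's middle, on the plane of its working face (looks to +y). Arm across the board: 105 mm long, from x = -125 to -20 mm, y = -25 to 0, 19.5 to 36 mm above the bench. Saddle over the rail: x = -26 to 26, y = -56 to 0, up to 88 mm high. Axes as the jig's.
- stop_face (a point): Point on the stop arm's working face (looks to the jig's +y, to the panel), in the middle of the arm's length, at jig x = -12.5 mm, 21.5 mm above the bench. Axes as the jig's. With the 120 mm panel snug it lies 120 mm in -y from end_face.
- lever (a joint): Cam lever on the stop, rad: 0 = open, handle standing 75 degrees up, leaning to the robot; 1.309 = fully closed, handle level along the jig's -x. Starts at 0 to 0.16. Loose at first, stiff from about 0.5 on as the cam bears on the rail (some 10 N at the grip). Stays where left once down, and then holds the stop against some 20 N.
- lever_pivot (a point): The lever's pivot, 76 mm above the bench over the middle of the rail, 28 mm in -y from the stop's working face; the pivot line runs along the jig's y. When the lever is closed its axes are the jig's; the handle always points along its -x.
- lever_grip (a point): Point on the middle line of the lever's handle, 80 mm from the pivot. The handle is black, 18 mm wide (along jig y), 12 mm thick, and ends 102 mm from the pivot. Axes as lever_pivot.
- lamp: Bar lamp over the rail, fixed to the jig, origin and axes the jig's: flat bar at x = 35 to 85 mm, y = -260 to 260 mm, 268 to 286 mm above the bench, on 14 mm posts at x = 118, y = -253 and 253 mm. It is in the way of a gripper coming straight down on the open lever: reach in from the robot's side, tilted about 30 degrees.
- flux_bottle: Small clear bottle, 36 mm across, 85 mm high, standing on the board beyond the end block. Origin at the centre of its underside.
- red_lid: Red plastic lid, 52 mm across, 9 mm high, on the board near its right front corner. Origin at the centre of its underside.
- burnisher: Cream plastic stick, 175 x 18 x 6 mm, lying on the bench in front of the jig. Origin near its middle, underside.
- glass_cutter: Pencil-shaped glass cutter, 150 mm long, 15 mm thick, lying on the bench in front of the jig. Origin near its middle, underside.
- jar: Glass jar, 76 mm across, 112 mm high, with a brush in it (to 175 mm), standing on the bench in front of the jig, to the left. Origin at the centre of its underside.
- pliers: Pliers with black grips, 180 mm long, 16 mm high, lying on the bench to the right. Origin at the joint, underside.
- spare_panel: A second leaded panel like the first, lying on the bench to the left of the jig. Origin at the centre of its underside.
There are look-alikes about, which are no part of the job. What is shaped like the panel but red or yellow is not meant.

How it is judged:
By the outcome, as a careful person would: the job done as asked, in the order asked, and still so for the second after the job is handed in, with the robot touching nothing.
It also fails if it takes over 61 s, if anything falls off the work surface, if the arm or the gripper's body presses on something with over 40 N, if the wrist force passes 120 N, or if a joint passes its speed limit or range.

## Robot

A 6-joint arm with a two-finger parallel gripper is mounted at the origin on the work surface. World frame = base frame: x ahead of the robot, y to its left, z up, the work surface at z = 0. Lengths are in m, angles in degrees, forces in N, time in s.
With the tool pointing down it reaches from about 0.35 to 0.875 m from the base axis. Payload 4.2 kg.
Tool frame: the origin (TCP) lies on the front face of the gripper's body, between the roots of the fingers; the fingertips stand 70 mm ahead of it and the grasp point (between the pads) lies 51 mm ahead of it; x points along the fingers, y is the direction in which the jaws open and shut, and the axes are right-handed (so a half turn about x gives the same grasp; the last joint's range is limited). The gripper opens to 87 mm and grips with 3 to 60 N. Pads are 19 mm wide; open, the fingers measure 117 mm over their backs; the gripper's body (75 mm by 190 mm) begins 51 mm behind the grasp point.
Start: joints at [90.046, 22.042, 0.453, 0, -68.411, -14.817], TCP at [0.159, 0.604, 0.292] pointing down, gripper open.
Joint ranges: [-179.83, 179.83], [-69.29, 118.12], [-61.27, 80.66], [-181.25, 117.63], [-171.15, -9.14], [-177.46, 177.46]. Speed limits (degrees/s): [159.86, 159.86, 180, 180, 180, 180].

## Interface

Orientations are given as a 3x3 rotation matrix whose columns are the frame's x, y, z axes.
In Python, from station import r, viewer, spotter gives the robot as it stands.
- The arm moves only by the tool move_arm, never from a script. Its argument "series" is a list that holds one entry, the list of rows, each a list of 7 numbers: the turn, a rotation vector about the world's x, y, z scaled (see below), then the shift along the world's x, y, z scaled (see below), then the opening, from 0 (shut) to 1 (fully open). A call has 1 to 20 rows; each row shifts and turns the pose as measured when the row begins; what a row does not reach is not made up. The controller multiplies each number of a shift by 60 mm and each number of a turn by 8 degrees. A row lasts 1/8 s, in which the tool goes at most 62.5 mm and 10.7 degrees, less where a joint would pass 70% of its speed; a pose out of reach is approached as far as the arm can. A call with a number of a shift or a turn outside -1 to 1 is refused whole. A call with a gripper value outside its range is refused whole. The fingers move at their own pace and stop on an object; the grip force is fixed at half the most. Time passes only in rows, so rows that do not move let the fingers close. It gives the time, the measured TCP pose, the force and the opening at its end, in the units of the state.
- r.sense(): the state, without advancing time (a new reading comes with each control period).
- viewer.capture(name): name is "scene" or "top" or "wrist"; returns (picture, depth): 400x640x3 uint8, red, green, blue; 400x640 float32, m along the optical axis (not along the pixel's ray), 0 where there is no reading.
- viewer.camera_params(name): a dict with "mtx" (3x3 intrinsics, pixels), "pose" (4x4, takes a point from camera to world coordinates). Camera axes: x right, y down, z forward; pixel columns grow to the right and rows downward; lengths in m; the calibration is good to about 2 mm. A picture is of the moment at which its call begins: read the wrist's pose just before it. camera_params takes no time and is no camera call; for the wrist camera it gives the pose at the moment of the call.
- r.finish_job(): hands the job in, once; it reports no verdict.
Trained networks look in the newest picture that a camera, given by its name, has taken for a name from the list of things; names that differ only in an ending like _2 or _b are one class to them, and where a whole thing is asked for, a point or a joint stands for the part that bears it (a point fixed in the world has none). Each returns a list of dicts, best first, with "conf" (0 to 1); they miss things now and then, are a little off and sometimes report something else, mostly with a low value. They report only what shows in the picture. A call takes as long as a camera call. They do not tell look-alikes from the thing itself.
- spotter.find_in(camera, name): "centre" ([column, row] in pixels, amid what is visible of it).
- spotter.trace(camera, name): "mask" (400x640 bool, what is visible of it) and "centre" ([column, row] in pixels, amid what is visible of it).
The state is a dict: "time_s": time; "joints": joint angles; "joint_velocities": joint speeds; "effort": joint torques, N m; "tcp_pos": TCP position; "ee_rot": TCP orientation; "wrist_force": force on the tool from outside, world axes, zero at the start; "moment": the same for the moment, N m; "gripper_width": opening from 0.0 (shut) to 1.0 (fully open).
Only numpy, scipy, OpenCV 4.12 (cv2) and the standard library are available. Lean on these libraries where they do the work, as an engineer would, in place of code of your own. Each camera call takes 0.05 s, during which the arm holds its last target.

## Working session

There is one attempt and no reset: what is moved stays moved. The work goes in short steps, Python scripts to look and compute and a tool call to move; the robot and the scene stay as the last step left them, time stands still between calls to the robot, and variables do not carry over. Pictures are saved under pics/ and viewed, and the job is handed in when it is done.

Besides the shell and the picture viewer there is one more tool, called after ">>>" as name(argument=value, ...) on one line, values as JSON. move_arm: Moves the arm, as the interface text tells. Its arguments: {"type":"object","properties":{"series":{"type":"array","items":{"type":"array","items":{"type":"array","items":{"type":"number","minimum":-1,"maximum":1}}}}},"required":["series"]}

```bash
ls; mkdir -p pics
python3 - <<'E'
from station import r, viewer, spotter
import cv2, numpy as np
s=r.sense(); print(s)
for n in ["scene","top"]:
    p,d=viewer.capture(n); cv2.imwrite(f"pics/{n}0.png",cv2.cvtColor(p,cv2.COLOR_RGB2BGR)); np.savez(f"{n}0.npz",p=p,d=d)
    print(n,viewer.camera_params(n))
E
```

```text
pics
{'time_s': 0.0, 'joints': array([ 9.00453511e+01,  2.20937418e+01,  3.80120843e-01, -3.04007162e-02,
       -6.84114371e+01, -1.48162619e+01]), 'joint_velocities': array([-0.03165224, -0.03600462,  0.09529393,  0.01185291,  0.00095239,
        0.01750043]), 'effort': array([ 1.70469439e-04, -3.90667892e+01,  1.87401706e+01,  4.21974108e+00,
        1.09304750e-02, -2.01899938e-04]), 'tcp_pos': array([0.1592052 , 0.60392102, 0.29112671]), 'ee_rot': array([[-4.91643714e-04, -2.55143607e-01, -9.66903045e-01],
       [-2.18301311e-03, -9.66900584e-01,  2.55144067e-01],
       [-9.99997496e-01,  2.23620200e-03, -8.16112427e-05]]), 'wrist_force': array([-0.49193113,  0.46260733, -0.25459418]), 'moment': array([-0.03245462,  0.00806745,  0.04338525]), 'gripper_width': 1.0000798599546108}
scene {'mtx': array([[425.22436786,   0.        , 324.12395347],
       [  0.        , 425.22436786, 199.5721517 ],
       [  0.        ,   0.        ,   1.        ]]), 'pose': array([[-0.76006283,  0.40061933, -0.5116724 ,  1.14856524],
       [ 0.64960284,  0.49008133, -0.58123699,  0.7789753 ],
       [ 0.01790632, -0.77416047, -0.63273606,  0.94897597],
       [ 0.        ,  0.        ,  0.        ,  1.        ]])}
top {'mtx': array([[493.48573921,   0.        , 321.12121301],
       [  0.        , 493.48573921, 199.01446938],
       [  0.        ,   0.        ,   1.        ]]), 'pose': array([[-0.02734666, -0.99350664,  0.11043874,  0.3300245 ],
       [-0.9995613 ,  0.02843456,  0.00828746,  0.01703167],
       [-0.01137393, -0.11016366, -0.99384838,  1.51167976],
       [ 0.        ,  0.        ,  0.        ,  1.        ]])}
```

View pics/scene0.png

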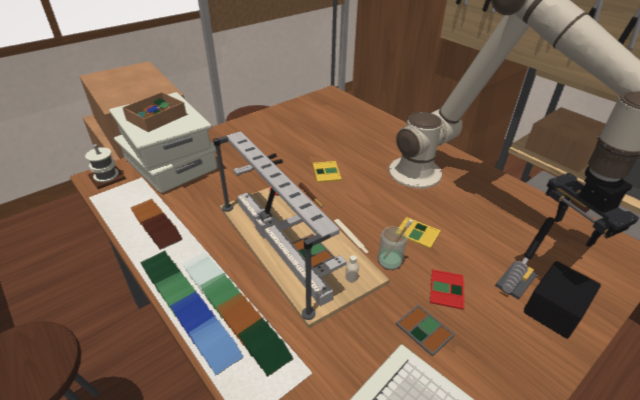

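View pics/top0.png

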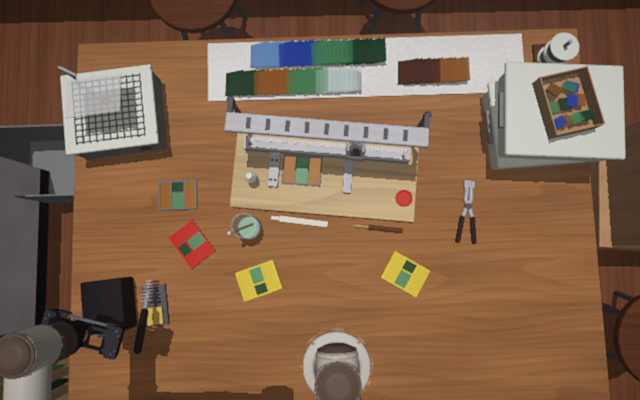

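```bash
cat > h.py <<'E'
from station import r, viewer, spotter
import cv2, numpy as np
def cloud(n,d,P=None):
    P=P or viewer.camera_params(n); K,T=P["mtx"],P["pose"]
    v,u=np.mgrid[0:400,0:640]
    c=np.stack([(u-K[0,2])/K[0,0]*d,(v-K[1,2])/K[1,1]*d,d],-1)
    return c@T[:3,:3].T+T[:3,3]
def proj(n,X,P=None):
    P=P or viewer.camera_params(n); K,T=P["mtx"],P["pose"]
    c=(np.atleast_2d(X)-T[:3,3])@T[:3,:3]; q=c@K.T; return q[:,:2]/q[:,2:]
def cap(n,f):
    P=viewer.camera_params(n); p,d=viewer.capture(n)
    cv2.imwrite(f"pics/{f}.png",cv2.cvtColor(p,cv2.COLOR_RGB2BGR)); np.savez(f"{f}.npz",p=p,d=d); return p,d,P
E
python3 - <<'E'
from h import *
p=np.load("top0.npz"); d=p["d"]; X=cloud("top",d)
im=cv2.cvtColor(p["p"],cv2.COLOR_RGB2BGR)
cv2.imwrite("pics/topcrop.png",cv2.resize(im[90:240,215:435],None,fx=3.6,fy=3.6,interpolation=cv2.INTER_CUBIC))
# bench heights
for u,v in [(120,200),(330,240),(560,300)]: print(u,v,X[v,u])
for n in ["jig","stop","lever","panel","lamp"]:
    for o in spotter.trace("top",n)[:4]:
        m=o["mask"]; q=X[m&(d>0)]; print(n,round(o["conf"],2),np.round(o["centre"]),m.sum(),np.round(np.median(q,0),3) if len(q) else None)
        np.save(f"m_{n}.npy",m) if o["conf"]>.5 else 0
# board points
m=(X[...,2]>.010)&(X[...,2]<.026)&(X[...,0]>.35)&(X[...,0]<.9)&(abs(X[...,1])<.4)
mm=cv2.connectedComponents(m.astype(np.uint8))
print(m.sum())
pts=X[m][:,:2].astype(np.float32)
E
```

```text
120 200 [0.51266895 0.65188653 0.0006873 ]
330 240 [ 0.3715292   0.00593409 -0.00611929]
560 300 [ 0.17355281 -0.67568186  0.00473151]
jig 0.84 [329. 163.] 16550 [ 0.602 -0.003  0.023]
stop 0.67 [352. 159.] 620 [ 0.607 -0.061  0.054]
lever 0.41 [353. 153.] 150 [ 0.628 -0.073  0.092]
panel 0.96 [302. 172.] 1132 [0.586 0.085 0.024]
panel 0.85 [406. 274.] 1189 [ 0.263 -0.217  0.007]
panel 0.59 [260. 279.] 1221 [0.254 0.226 0.007]
panel 0.58 [196. 243.] 1173 [0.37  0.428 0.006]
lamp 0.79 [328. 127.] 4474 [0.644 0.005 0.286]
11446
```

View pics/topcrop.png

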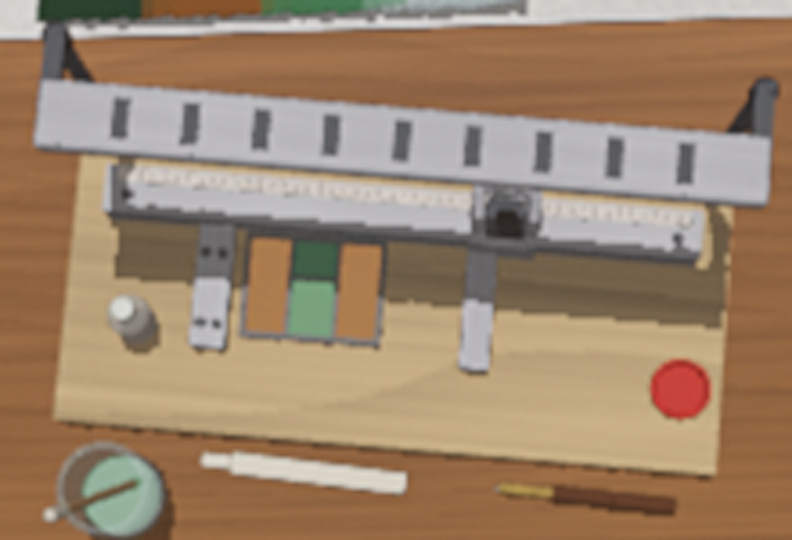

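Run:
```python
from h import *
p=np.load("top0.npz"); im=p["p"].astype(float); P=viewer.camera_params("top")
g=cv2.GaussianBlur(im,(0,0),.7)[...,1]
def ray(u,v,z):
    K,T=P["mtx"],P["pose"]; c=np.stack([(u-K[0,2])/K[0,0],(v-K[1,2])/K[1,1],np.ones_like(u)],-1)@T[:3,:3].T
    return T[:3,3]+c*((z-T[2,3])/c[:,2])[:,None]
# front edge: per column, min gradient
def vedge(cols,lo,hi,sgn):
    o=[]
    for u in cols:
        c,v0=None,np.arange(lo(u),hi(u)); gr=sgn*np.gradient(g[:,u])[v0]; i=gr.argmax()
        if 0<i<len(gr)-1:
            a,b,cc=gr[i-1:i+2]; o.append((u,v0[i]+.5*(a-cc)/(a-2*b+cc),b))
    return np.array(o)
def hedge(rows,lo,hi,sgn):
    o=[]
    for v in rows:
        u0=np.arange(lo(v),hi(v)); gr=sgn*np.gradient(g[v])[u0]; i=gr.argmax()
        if 0<i<len(gr)-1:
            a,b,cc=gr[i-1:i+2]; o.append((u0[i]+.5*(a-cc)/(a-2*b+cc),v,b))
    return np.array(o)
def fit(e,z,name):
    X=ray(e[:,0],e[:,1].astype(float),z)[:,:2]
    for _ in range(4):
        vx,vy,x0,y0=cv2.fitLine(X.astype(np.float32),cv2.DIST_HUBER,0,.001,.001).ravel()
        res=abs((X[:,0]-x0)*vy-(X[:,1]-y0)*vx); X=X[res<max(.002,2*np.median(res))]
    print(name,len(X),"dir",np.degrees(np.arctan2(vy,vx)),"pt",x0,y0,"res",np.median(res)); return np.array([vx,vy]),np.array([x0,y0])
f=lambda x0,y0,x1,y1:(lambda u:int(y0+(u-x0)*(y1-y0)/(x1-x0)))
# crop->full: x/3.6+215, y/3.6+90
fr=f(55/3.6+215,420/3.6+90,715/3.6+215,473/3.6+90)
F=fit(vedge(range(235,410),lambda u:fr(u)-6,lambda u:fr(u)+6,-1),.018,"front")
L=fit(hedge(range(165,203),lambda v:int(215+(55+(v-206.7)*-3.6*0+ (206.7-v)*3.6*25/270)/3.6)-5,lambda v:int(215+(55+(206.7-v)*3.6*25/270)/3.6)+5,1),.018,"left")
R=fit(hedge(range(185,219),lambda v:int(413.6+(221.4-v)*17/270)-5,lambda v:int(413.6+(221.4-v)*17/270)+5,-1),.018,"right")
def inter(a,b):
    t=np.linalg.solve(np.stack([a[0],-b[0]],1),b[1]-a[1]); return a[1]+t[0]*a[0]
a,b=inter(F,L),inter(F,R); print(a,b,np.linalg.norm(a-b))
y=(a-b)/np.linalg.norm(a-b); x=np.array([y[1],-y[0]]); th=np.degrees(np.arctan2(x[1],x[0]))
c=(a+b)/2+x*.135; print("jig c",c,"yaw",th)
Rj=np.array([[x[0],y[0],0],[x[1],y[1],0],[0,0,1]]); np.savez("jig0.npz",R=Rj,t=np.r_[c,0])
J=lambda q:np.r_[c,0]+Rj@np.array(q)
# overlay
s=3.6; cr=cv2.imread("pics/topcrop.png")
def dl(pts,col):
    q=proj("top",np.array([J(k) for k in pts])); q=((q+.5-[215,90])*s).astype(int); cv2.polylines(cr,[q.reshape(-1,1,2)],True,col,1)
B=lambda x0,x1,y0,y1,z:[(x0,y0,z),(x1,y0,z),(x1,y1,z),(x0,y1,z)]
dl(B(-.135,.135,-.28,.28,.018),(0,0,255)); dl(B(.04,.08,-.25,.25,.056),(255,0,0)); dl(B(-.065,.04,.14,.17,.036),(0,255,255)); dl(B(.035,.085,-.26,.26,.286),(0,255,0))
cv2.imwrite("pics/ov0.png",cr)
```

```text
front 175 dir 83.54529 pt 0.4408591 -0.063122936 res 0.00018515171903764685
left 38 dir -6.286948 pt 0.5301515 0.3048332 res 0.0001674408254713114
right 34 dir -6.3914704 pt 0.48552 -0.25499716 res 0.000135460506272695
[0.48307458 0.31001967] [ 0.419982   -0.24765578] 0.5612331
jig c [0.5856725  0.01600554] yaw -6.45471
```

View pics/ov0.png

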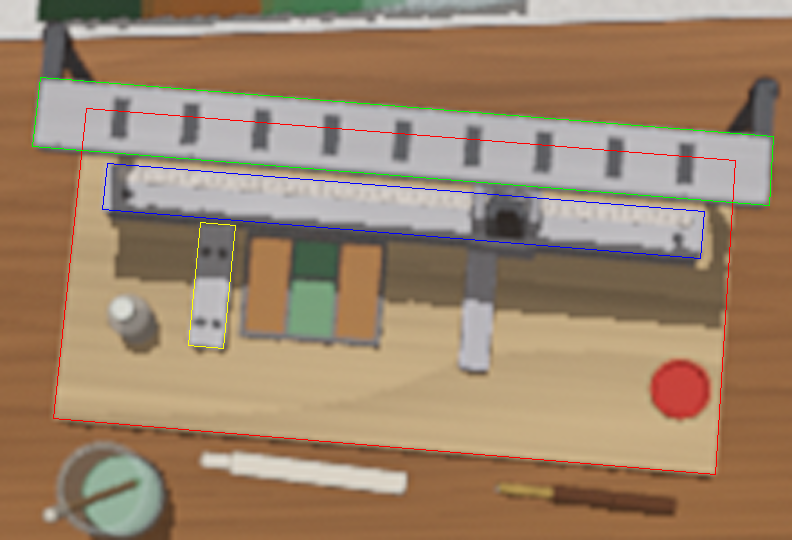

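Run:
```python
from h import *
j=np.load("jig0.npz"); Rj,t=j["R"],j["t"]
im=np.load("top0.npz")["p"]; d=np.load("top0.npz")["d"]
# rectify at z=.036 and z=.025 : 1px = 0.5mm
P=viewer.camera_params("top")
def rect(z,nm,x0=-.14,x1=.06,y0=-.14,y1=.18,s=2500):
    ys=np.arange(y1,y0,-1/s); xs=np.arange(x1,x0,-1/s)
    YY,XX=np.meshgrid(ys,xs); W=np.stack([XX,YY,np.full_like(XX,z)],-1)@Rj.T+t
    q=proj("top",W.reshape(-1,3),P).reshape(XX.shape+(2,)).astype(np.float32)
    o=cv2.remap(im,q[...,0],q[...,1],cv2.INTER_CUBIC)
    cv2.imwrite(f"pics/{nm}.png",cv2.cvtColor(o,cv2.COLOR_RGB2BGR)); return o
for z,nm in [(.036,"r36"),(.025,"r25"),(.088,"r88")]:
    o=rect(z,nm).astype(float)
    for x in ([-.115,-.105,-.095] if z==.036 else [-.02,0,.02] if z==.025 else []):
        row=cv2.GaussianBlur(o,(0,0),3).sum(2)[int((.06-x)*2500)]/3; g=np.gradient(row)
        k=[i for i in range(2,len(g)-2) if abs(g[i])>1 and abs(g[i])==abs(g[i-6:i+7]).max()]
        print(nm,x,[(round((.18-i/2500)*1000,1),round(g[i],1)) for i in k])
print(o.shape)
```

```text
r36 -0.115 []
r36 -0.105 []
r36 -0.095 []
r25 -0.02 [(172.0, np.float64(2.3)), (142.0, np.float64(-5.1)), (136.4, np.float64(4.0)), (130.4, np.float64(-2.3)), (8.8, np.float64(3.4)), (-58.4, np.float64(2.7)), (-82.8, np.float64(-3.0)), (-87.2, np.float64(1.6))]
r25 0 [(170.4, np.float64(1.2)), (142.8, np.float64(-1.8)), (130.8, np.float64(-1.9)), (125.2, np.float64(4.1)), (92.8, np.float64(-3.9)), (86.4, np.float64(1.5)), (54.4, np.float64(-1.9)), (48.4, np.float64(3.7)), (15.6, np.float64(-3.6)), (9.2, np.float64(1.8))]
r25 0.02 [(166.8, np.float64(-1.6)), (160.4, np.float64(2.4)), (153.6, np.float64(-2.5)), (147.2, np.float64(2.0)), (140.8, np.float64(-1.8)), (132.0, np.float64(-1.5)), (125.6, np.float64(3.4)), (92.0, np.float64(-4.1)), (49.2, np.float64(3.4)), (15.2, np.float64(-4.6)), (10.0, np.float64(1.7)), (-58.4, np.float64(1.1))]
(500, 800, 3)
```

View pics/r36.png

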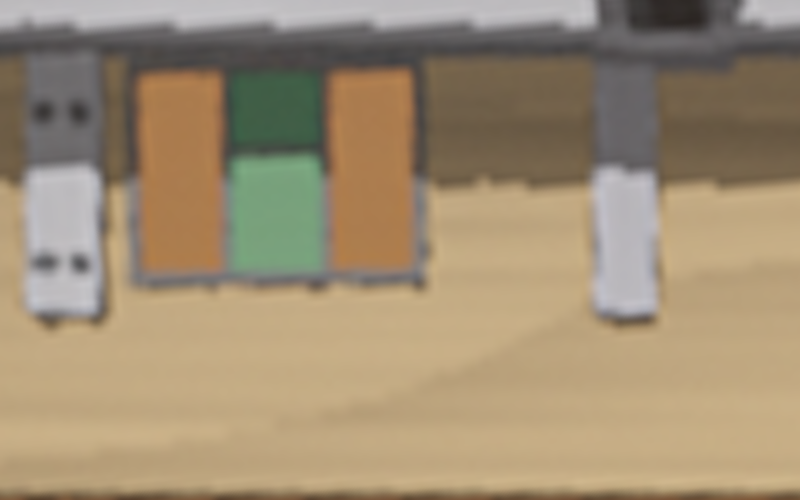

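View pics/r88.png

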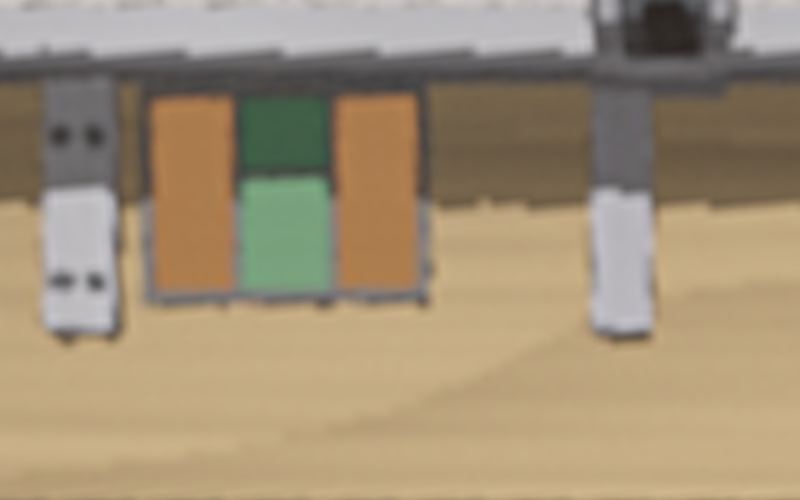

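>>> move_arm(series=[[[0,0,0.5,0.3,-0.8,0.3,1],[0,0,0.54,0.4,-0.9,0.2,1],[0,0,0,0.4,-0.9,0.1,1],[0,0,0,0.4,-0.9,0.05,1],[0,0,0,0.4,-0.9,0,1],[0,0,0,0.4,-0.9,0,1],[-0.097,-0.87,0,0.4,-0.9,0,1],[-0.097,-0.87,0,0.4,-0.9,0,1],[-0.097,-0.87,0,0.4,-0.9,0,1],[-0.097,-0.87,0,0.4,-0.9,0,1],[-0.097,-0.87,0,0.4,-0.9,0,1],[0,0,0,0.3,-0.7,0,1]]])

```text
time_s: 1.85
tcp_pos: [0.4356, -0.0388, 0.3332]
ee_rot: [[0.587, -0.097, -0.804], [-0.059, -0.995, 0.077], [-0.807, 0.002, -0.59]]
wrist_force: [1.5, -0.7, -0.3]
gripper_width: 0.998
```

Run:
```python
from h import *
p,d,P=cap("wrist","w1"); np.save("w1P.npy",P["pose"]); print(P)
for n in ["lever","stop","panel"]:
    for o in spotter.trace("wrist",n)[:2]: print(n,round(o["conf"],2),np.round(o["centre"]),o["mask"].sum());
```

```text
{'mtx': array([[314.028306  ,   0.        , 319.74202264],
       [  0.        , 314.028306  , 202.96825384],
       [  0.        ,   0.        ,   1.        ]]), 'pose': array([[-0.09734108, -0.93470824,  0.3418263 ,  0.44194674],
       [-0.99524889,  0.09069841, -0.03540411, -0.03934997],
       [ 0.00208941, -0.34364852, -0.93909602,  0.45240257],
       [ 0.        ,  0.        ,  0.        ,  1.        ]])}
lever 0.76 [331. 163.] 741
stop 0.57 [324. 181.] 3242
stop 0.22 [300. 142.] 83939
panel 0.77 [220. 220.] 4931
```

View pics/w1.png

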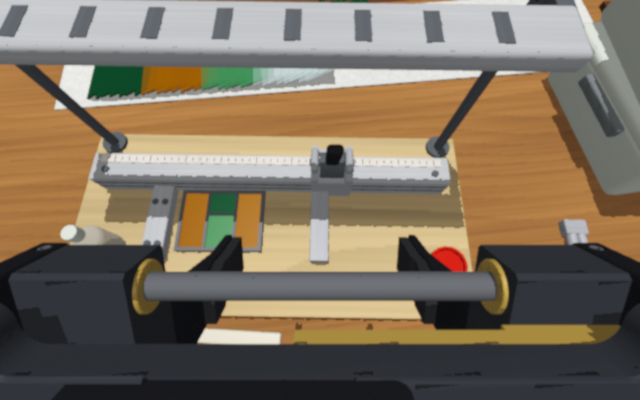

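```bash
cat >> h.py <<'E'
j=np.load("jig0.npz"); Rj,tj=j["R"],j["t"]
J=lambda q:np.atleast_2d(q)@Rj.T+tj
def box(x0,x1,y0,y1,z0,z1): return np.array([(x,y,z) for x in(x0,x1) for y in(y0,y1) for z in(z0,z1)])
E_=[(0,1),(2,3),(4,5),(6,7),(0,2),(1,3),(4,6),(5,7),(0,4),(1,5),(2,6),(3,7)]
def lev(sy,th,r0=.02,r1=.102):
    a=np.radians(75)-th; u=np.array([-np.cos(a),0,np.sin(a)]); n=np.array([np.sin(a),0,np.cos(a)])
    piv=np.array([.06,sy-.028,.076])
    return np.array([piv+r*u+s*n*.006+np.array([0,w*.009,0]) for r in(r0,r1) for w in(-1,1) for s in(-1,1)])
def draw(im,pts,P,col,off,s):
    q=proj(None,J(pts),P); q=((q+.5-off)*s).astype(int)
    for a,b in E_: cv2.line(im,tuple(map(int,q[a])),tuple(map(int,q[b])),col,1,cv2.LINE_AA)
def overlay(im,P,sy,th,x0,x1,y0,y1,s,f,stop=True):
    cr=cv2.resize(cv2.cvtColor(im,cv2.COLOR_RGB2BGR)[y0:y1,x0:x1],None,fx=s,fy=s,interpolation=cv2.INTER_CUBIC); o=np.array([x0,y0])
    cv2.imwrite(f"pics/{f}_raw.png",cr)
    draw(cr,box(.04,.08,-.25,.25,.056,.056),P,(255,0,0),o,s); draw(cr,box(-.065,.04,.14,.17,.018,.036),P,(0,255,255),o,s)
    draw(cr,box(-.065,.04,sy-.025,sy,.0195,.036),P,(0,0,255),o,s)
    if th is not None: draw(cr,lev(sy,th),P,(0,255,0),o,s)
    cv2.imwrite(f"pics/{f}.png",cr)
E
python3 - <<'E'
from h import *
P={"mtx":viewer.camera_params("wrist")["mtx"],"pose":np.load("w1P.npy")}
overlay(np.load("w1.npz")["p"],P,-.058,.08,140,370,120,270,3.4,"w1o")
E
```

```text
(no output)
```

View pics/w1o.png

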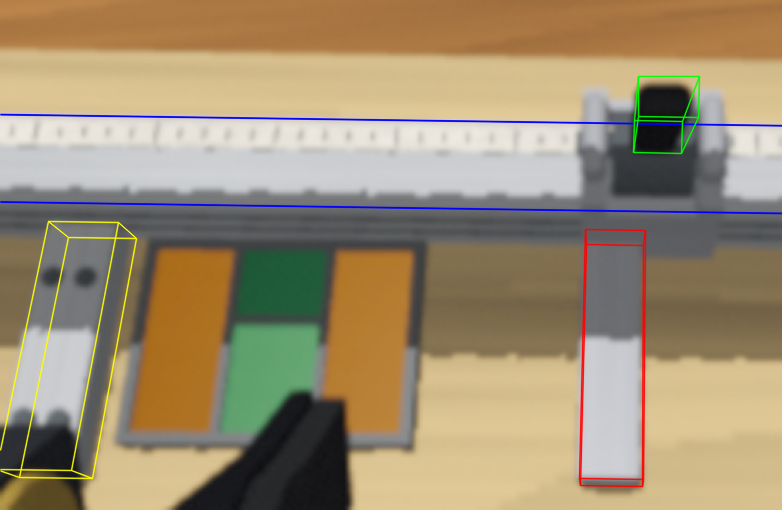

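View pics/w1o_raw.png

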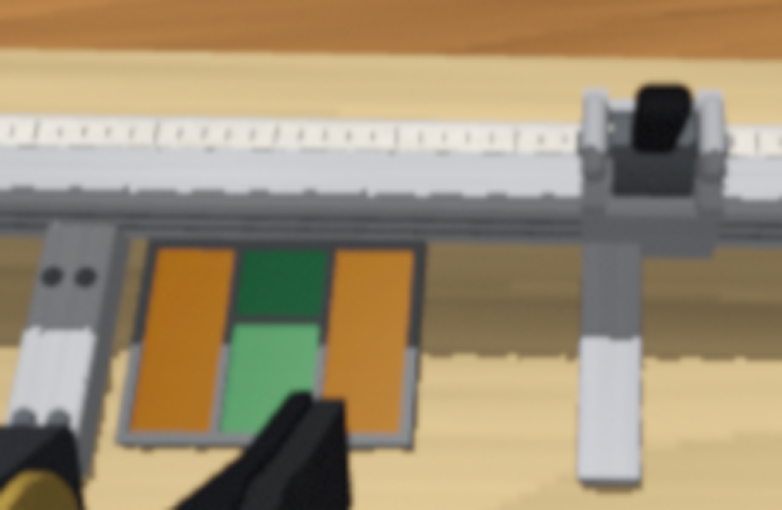

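>>> move_arm(series=[[[0,0,-0.06,0.6,-0.18,-0.37,0.5],[0,0,-0.05,0.6,-0.18,-0.37,0.5],[0,0,0,0.34,-0.04,-0.47,0.5],[0,0,0,0.34,-0.04,-0.47,0.5],[0,0,0,0,0,0,0.5]]])

```text
time_s: 2.68
tcp_pos: [0.5598, -0.0564, 0.2714]
ee_rot: [[0.548, -0.095, -0.831], [-0.049, -0.995, 0.082], [-0.835, -0.004, -0.55]]
wrist_force: [-0.2, 0.6, -0.8]
gripper_width: 0.543
```

Run:
```python
from h import *
s=r.sense(); print(s["time_s"],s["tcp_pos"],s["ee_rot"],s["wrist_force"],s["gripper_width"])
p,d,P=cap("wrist","w2"); np.save("w2P.npy",P["pose"])
overlay(p,P,-.057,.1,220,440,60,290,2.6,"w2o")
```

```text
2.675 [ 0.55976698 -0.05637926  0.27139328] [[ 0.54754229 -0.09545602 -0.83131557]
 [-0.04918963 -0.9954258   0.08190149]
 [-0.83533096 -0.00395243 -0.54973317]] [-0.17918389  0.5650856  -0.83242181] 0.5429559565547839
```

View pics/w2o.png

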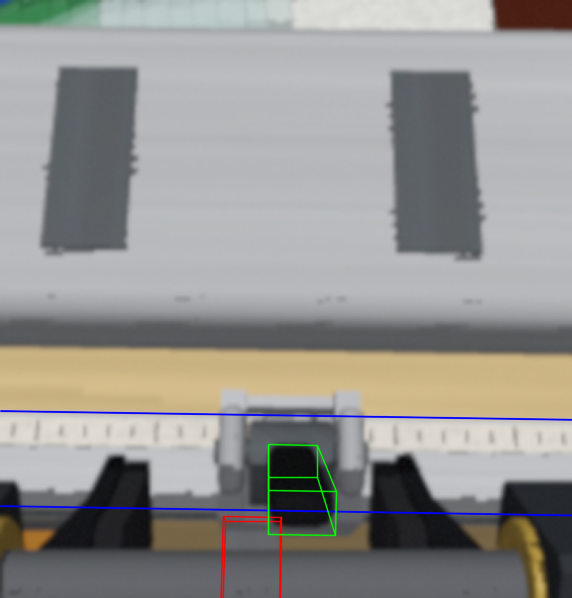

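>>> move_arm(series=[[[-0.035,-0.31,-0.12,0,-0.2,-0.4,0.5],[0,0,0,0.1,0,-0.4,0.5],[0,0,0,0.1,0,-0.4,0.5],[0,0,0,0,0,0,0.5]]])

```text
time_s: 3.22
tcp_pos: [0.5789, -0.0724, 0.2486]
ee_rot: [[0.526, -0.094, -0.845], [-0.034, -0.995, 0.089], [-0.85, -0.019, -0.527]]
wrist_force: [-0.6, 0.4, 0.2]
gripper_width: 0.499
```

Run:
```python
from h import *
s=r.sense(); print(s["joints"],s["joint_velocities"],s["tcp_pos"])
```

```text
[  7.50891312  10.18574931 -41.33235883  39.54541635  -9.23194059
  39.28532444] [ 0.82276331 -2.33532693 -0.96878819  0.90277263 -0.01100523 -0.40363852] [ 0.57892902 -0.07237502  0.24855708]
```

>>> move_arm(series=[[[0,0,0,-0.7,0,0,0.5],[0.08,0.7,0,-0.7,0,0,0.5],[0,0,0,0,0,0,0.5]]])

```text
time_s: 3.6
tcp_pos: [0.504, -0.0768, 0.2553]
ee_rot: [[0.465, -0.099, -0.88], [-0.037, -0.995, 0.092], [-0.885, -0.01, -0.466]]
wrist_force: [1.4, 0.9, 0.8]
gripper_width: 0.501
```

```bash
cat >> h.py <<'E'
from scipy.spatial.transform import Rotation as Ro
def plan(gj,tilt):
    "grasp point in jig coords, tilt deg -> remaining turn and shift in move units"
    s=r.sense(); a=np.radians(tilt)
    Rt=Rj@np.stack([[np.sin(a),0,-np.cos(a)],[0,-1,0],[-np.cos(a),0,-np.sin(a)]],1)
    tg=J(gj)[0]-.051*Rt[:,0]
    rv=np.degrees((Ro.from_matrix(Rt)*Ro.from_matrix(s["ee_rot"]).inv()).as_rotvec())/8
    g=(s["tcp_pos"]+.051*s["ee_rot"][:,0]-tj)@Rj
    print("t",round(s["time_s"],2),"turn",np.round(rv,3),"shift",np.round((tg-s["tcp_pos"])/.06,3),"grasp jig mm",np.round(g*1000,1),"tilt",round(np.degrees(np.arcsin(Rj[:,0]@s["ee_rot"][:,0])),1))
    print(" j",np.round(s["joints"],1),"F jig",np.round(s["wrist_force"]@Rj,1),"w",round(s["gripper_width"],3))
E
python3 -c "
from h import *
plan((-.03,-.085,.151),25)"
```

```text
t 3.6 turn [-0.036  0.353 -0.094] shift [ 0.349  0.235 -0.969] grasp jig mm [ -47.  -100.6  210.2] tilt 27.8
 j [ 11.6   3.4 -42.9  24.3 -18.4  51.2] F jig [1.3 1.1 0.8] w 0.501
```

>>> move_arm(series=[[[-0.03,0.3,-0.09,0.17,0.12,-0.5,0.5],[0,0,0,0.17,0.12,-0.5,0.5],[0,0,0,0,0,0,0.5]]])

```text
time_s: 3.98
tcp_pos: [0.5269, -0.0598, 0.2012]
ee_rot: [[0.429, -0.104, -0.897], [-0.044, -0.995, 0.094], [-0.902, -0.001, -0.431]]
wrist_force: [-0.0, -1.2, -0.7]
gripper_width: 0.502
```

```bash
python3 -c "
from h import *
plan((-.03,-.085,.151),25);plan((.0317,-.085,.151),25)"
```

```text
t 3.98 turn [ 0.004  0.07  -0.063] shift [-0.034 -0.048 -0.067] grasp jig mm [-27.8 -81.7 155.2] tilt 25.6
 j [  8.9  10.  -48.6  44.   -9.1  32.8] F jig [ 0.1 -1.2 -0.7] w 0.502
t 3.98 turn [ 0.004  0.07  -0.063] shift [ 0.988 -0.164 -0.067] grasp jig mm [-27.8 -81.7 155.2] tilt 25.6
 j [  8.9  10.  -48.6  44.   -9.1  32.8] F jig [ 0.1 -1.2 -0.7] w 0.502
```

>>> move_arm(series=[[[0,0.07,-0.06,0.33,-0.05,0,0.5],[0,0,0,0.33,-0.05,-0.05,0.5],[0,0,0,0,0,0,0.5]]])

```text
time_s: 4.35
tcp_pos: [0.5694, -0.0642, 0.2027]
ee_rot: [[0.432, -0.109, -0.895], [-0.04, -0.994, 0.101], [-0.901, -0.008, -0.434]]
wrist_force: [-0.2, 0.2, -0.3]
gripper_width: 0.501
```

```bash
python3 -c "
from h import *
plan((.0317,-.085,.151),25)
p,d,P=cap('wrist','w3')
overlay(p,P,-.057,.1,170,470,60,290,2.5,'w3o')"
```

```text
t 4.35 turn [-0.044  0.093 -0.025] shift [ 0.279 -0.089 -0.091] grasp jig mm [ 15.  -81.1 156.7] tilt 25.7
 j [ 10.2  13.9 -40.3  31.6 -12.8  44. ] F jig [-0.3  0.1 -0.3] w 0.501
```

View pics/w3o.png

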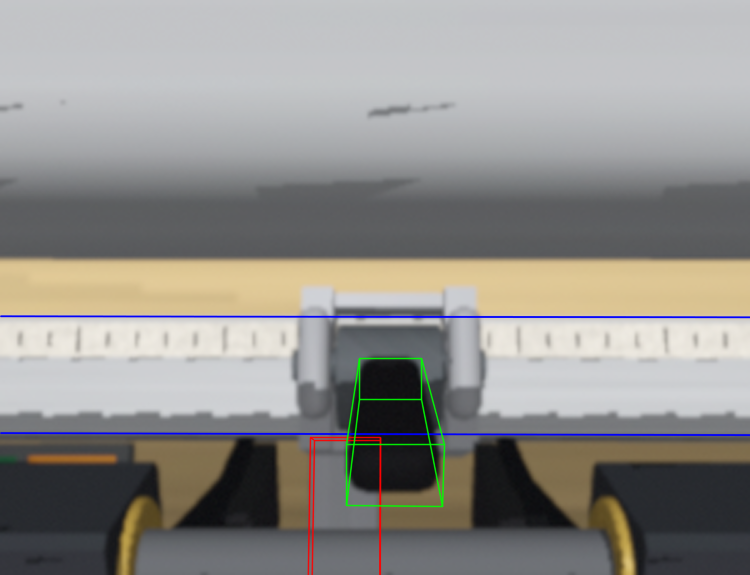

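>>> move_arm(series=[[[-0.04,0.08,0,0.28,-0.09,-0.08,0.45],[0,0,0,0,0,0,0.45]]])

```text
time_s: 4.65
tcp_pos: [0.5845, -0.0696, 0.1996]
ee_rot: [[0.424, -0.108, -0.899], [-0.044, -0.994, 0.099], [-0.904, -0.002, -0.427]]
wrist_force: [-0.8, -0.6, -0.1]
gripper_width: 0.454
```

```bash
python3 -c "
from h import *
plan((.0317,-.085,.151),25)"
```

```text
t 4.65 turn [-0.012  0.032 -0.03 ] shift [ 0.029 -0.    -0.039] grasp jig mm [ 30.2 -85.  153.4] tilt 25.2
 j [  9.9  15.6 -37.2  27.9 -14.4  48.2] F jig [-0.7 -0.7 -0.1] w 0.454
```

>>> move_arm(series=[[[0,0,0,0,0,0,0.25],[0,0,0,0,0,0,0.25],[0,0,0,0,0,0,0.0],[0,0,0,0,0,0,0.0]]])

```text
time_s: 5.15
tcp_pos: [0.582, -0.0695, 0.2003]
ee_rot: [[0.425, -0.108, -0.899], [-0.043, -0.994, 0.099], [-0.904, -0.003, -0.427]]
wrist_force: [2.5, 0.1, -1.6]
gripper_width: 0.205
```

```bash
python3 -c "
from h import *
plan((.0317,-.085,.151),25)
p,d,P=cap('wrist','w4')
overlay(p,P,-.057,.1,170,470,60,290,2.5,'w4o')"
```

```text
t 5.15 turn [-0.017  0.039 -0.034] shift [ 0.069 -0.002 -0.052] grasp jig mm [ 27.8 -85.1 154.2] tilt 25.3
 j [  9.9  15.4 -37.5  28.  -14.3  48.1] F jig [ 2.5  0.4 -1.6] w 0.205
```

View pics/w4o.png

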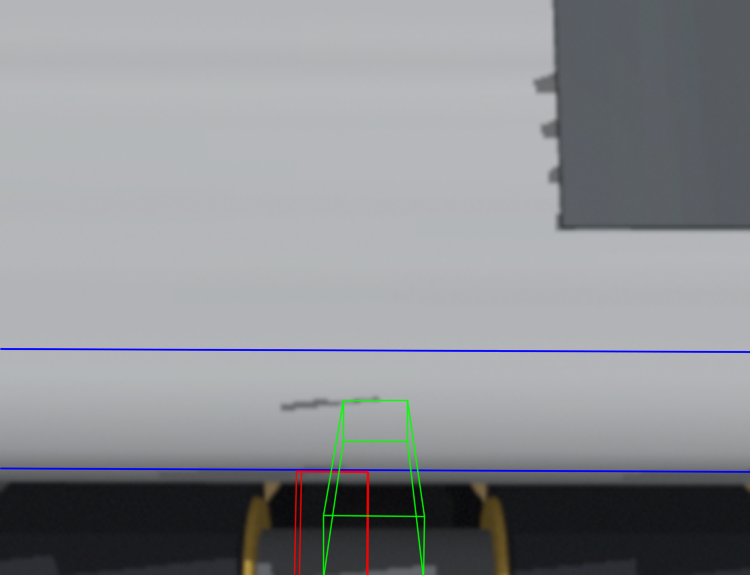

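>>> move_arm(series=[[[0,0,0,0.01,0.1,0,0],[0,0,0,0.01,0.1,0,0],[0,0,0,0.02,0.2,0,0],[0,0,0,0.02,0.2,0,0]]])

```text
time_s: 5.7
tcp_pos: [0.5859, -0.0335, 0.2003]
ee_rot: [[0.424, -0.111, -0.899], [-0.046, -0.994, 0.101], [-0.905, -0.001, -0.426]]
wrist_force: [2.8, -3.8, -2.7]
gripper_width: 0.201
```

```bash
python3 -c "
from h import *
plan((.0285,-.085,.152),25)"
```

```text
t 5.7 turn [-0.007  0.03  -0.008] shift [-0.048 -0.595 -0.034] grasp jig mm [ 27.5 -49.1 154.1] tilt 25.2
 j [ 12.7  15.3 -39.6  36.1 -13.6  37.3] F jig [ 3.2 -3.4 -2.7] w 0.201
```

>>> move_arm(series=[[[0,0,0,0.015,0.15,0,0],[0,0,0,0.015,0.15,0,0],[0,0,0,0.01,0.1,0,0]]])

```text
time_s: 6.08
tcp_pos: [0.5888, -0.0083, 0.2003]
ee_rot: [[0.424, -0.111, -0.899], [-0.047, -0.994, 0.101], [-0.905, -0.0, -0.426]]
wrist_force: [1.7, -3.0, -0.6]
gripper_width: 0.201
```

```bash
python3 -c "
from h import *
plan((.0285,-.015,.152),25)
p,d,P=cap('top','t5')
overlay(p,P,-.057+.062,None,215,435,90,240,3.6,'t5o')
p,d,P=cap('scene','s5')"
```

```text
t 6.08 turn [ 0.     0.029 -0.007] shift [ 0.035  0.143 -0.035] grasp jig mm [ 27.6 -23.7 154.2] tilt 25.2
 j [ 14.7  15.4 -40.4  40.6 -13.6  30.9] F jig [ 2.1 -2.8 -0.6] w 0.201
```

View pics/t5o.png

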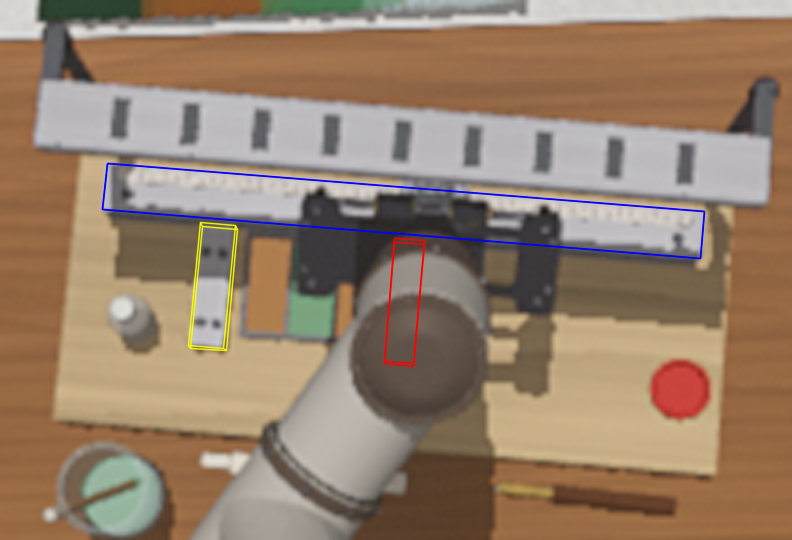

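View pics/s5.png

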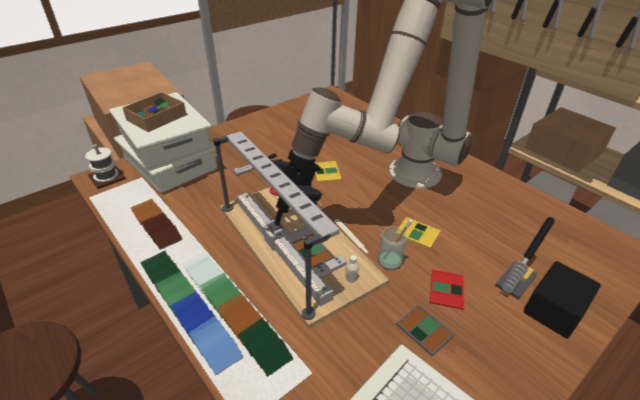

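>>> move_arm(series=[[[0,0,0,0.01,0.07,0,0],[0,0,0,0.01,0.07,0,0]]])

```text
time_s: 6.42
tcp_pos: [0.5898, 0.0002, 0.2003]
ee_rot: [[0.423, -0.112, -0.899], [-0.047, -0.994, 0.101], [-0.905, -0.0, -0.426]]
wrist_force: [1.9, -3.8, -0.8]
gripper_width: 0.203
```

```bash
python3 -c "
from h import *
plan((.0285,-.008,.152),25)"
```

```text
t 6.42 turn [ 0.002  0.027 -0.004] shift [ 0.032  0.118 -0.035] grasp jig mm [ 27.6 -15.2 154.2] tilt 25.2
 j [ 15.4  15.5 -40.5  41.8 -13.8  29.1] F jig [ 2.3 -3.5 -0.8] w 0.203
```

>>> move_arm(series=[[[0,0,0,0.005,0.05,0,0]]])

```text
time_s: 6.55
tcp_pos: [0.59, 0.003, 0.2003]
ee_rot: [[0.423, -0.113, -0.899], [-0.048, -0.994, 0.102], [-0.905, 0.0, -0.426]]
wrist_force: [3.2, -3.9, -0.6]
gripper_width: 0.201
```

```bash
python3 -c "
from h import *
plan((.0285,-.008,.152),25)"
```

```text
t 6.55 turn [0.005 0.024 0.002] shift [ 0.027  0.072 -0.034] grasp jig mm [ 27.5 -12.5 154.1] tilt 25.2
 j [ 15.7  15.5 -40.6  42.2 -13.8  28.4] F jig [ 3.7 -3.5 -0.6] w 0.201
```

Small steps now, about 1 mm each.

>>> move_arm(series=[[[0,0,0,0.002,0.025,0,0],[0,0,0,0.002,0.02,0,0]]])

```text
time_s: 6.8
tcp_pos: [0.5903, 0.0054, 0.2003]
ee_rot: [[0.423, -0.114, -0.899], [-0.049, -0.994, 0.103], [-0.905, 0.001, -0.426]]
wrist_force: [1.7, -3.3, -0.3]
gripper_width: 0.201
```

>>> move_arm(series=[[[0,0,0,0.002,0.015,0,0]]])

```text
time_s: 6.92
tcp_pos: [0.5904, 0.0062, 0.2003]
ee_rot: [[0.422, -0.114, -0.899], [-0.049, -0.993, 0.103], [-0.905, 0.001, -0.425]]
wrist_force: [1.6, -4.3, -0.6]
gripper_width: 0.203
```

```bash
python3 -c "
from h import *
plan((.0285,-.008,.152),25)"
```

```text
t 6.92 turn [0.009 0.021 0.011] shift [ 0.021  0.018 -0.034] grasp jig mm [ 27.5  -9.3 154.1] tilt 25.2
 j [ 15.9  15.6 -40.6  42.7 -14.   27.7] F jig [ 2.1 -4.1 -0.6] w 0.203
```

>>> move_arm(series=[[[0,0,0,0.002,0.016,0,0]]])

```text
time_s: 7.05
tcp_pos: [0.5905, 0.0071, 0.2003]
ee_rot: [[0.423, -0.114, -0.899], [-0.049, -0.993, 0.103], [-0.905, 0.001, -0.425]]
wrist_force: [2.6, -4.0, -0.2]
gripper_width: 0.204
```

>>> move_arm(series=[[[0,0,0,0.002,0.016,0,0]]])

```text
time_s: 7.18
tcp_pos: [0.5907, 0.0081, 0.2003]
ee_rot: [[0.423, -0.114, -0.899], [-0.049, -0.993, 0.103], [-0.905, 0.001, -0.425]]
wrist_force: [3.1, -4.2, 0.1]
gripper_width: 0.205
```

>>> move_arm(series=[[[0,0,0,0.002,0.016,0,0]]])

```text
time_s: 7.3
tcp_pos: [0.5907, 0.0089, 0.2003]
ee_rot: [[0.422, -0.115, -0.899], [-0.05, -0.993, 0.103], [-0.905, 0.001, -0.425]]
wrist_force: [2.1, -6.4, -0.3]
gripper_width: 0.203
```

>>> move_arm(series=[[[0,0,0,0.002,0.014,0,0]]])

```text
time_s: 7.42
tcp_pos: [0.5907, 0.0091, 0.2003]
ee_rot: [[0.421, -0.116, -0.899], [-0.052, -0.993, 0.104], [-0.905, 0.003, -0.425]]
wrist_force: [3.9, -7.8, -0.2]
gripper_width: 0.199
```

```bash
python3 -c "
from h import *
plan((.0285,-.008,.152),25)"
```

```text
t 7.42 turn [0.02  0.013 0.026] shift [ 0.017 -0.03  -0.034] grasp jig mm [ 27.4  -6.5 154.1] tilt 25.1
 j [ 16.2  15.6 -40.6  43.1 -14.2  26.9] F jig [ 4.7 -7.3 -0.2] w 0.199
```

>>> move_arm(series=[[[0,0,0,0.001,0.012,0,0]]])

```text
time_s: 7.55
tcp_pos: [0.5907, 0.0092, 0.2003]
ee_rot: [[0.421, -0.117, -0.899], [-0.053, -0.993, 0.105], [-0.906, 0.004, -0.424]]
wrist_force: [4.8, -7.1, -2.2]
gripper_width: 0.203
```

```bash
python3 -c "
from h import *
plan((.0285,-.008,.152),25)
p,d,P=cap('scene','s6')
cv2.imwrite('pics/s6c.png',cv2.resize(cv2.cvtColor(p,cv2.COLOR_RGB2BGR)[190:310,230:390],None,fx=5,fy=5,interpolation=cv2.INTER_CUBIC))
p,d,P=cap('top','t6')
overlay(p,P,.020,None,215,365,110,220,5,'t6o')"
```

```text
t 7.55 turn [0.026 0.009 0.037] shift [ 0.017 -0.032 -0.035] grasp jig mm [ 27.4  -6.5 154.1] tilt 25.1
 j [ 16.2  15.6 -40.6  43.2 -14.3  26.8] F jig [ 5.6 -6.5 -2.2] w 0.203
```

View pics/s6c.png

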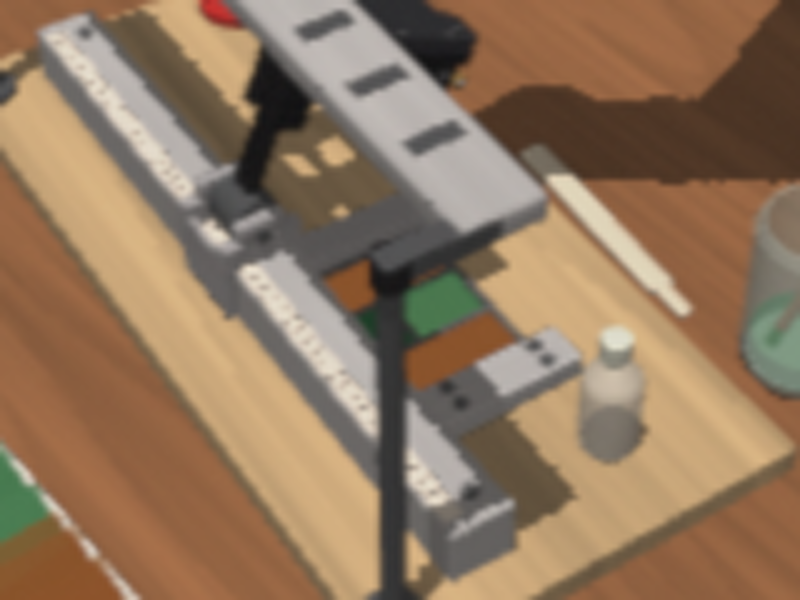

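View pics/t6o.png

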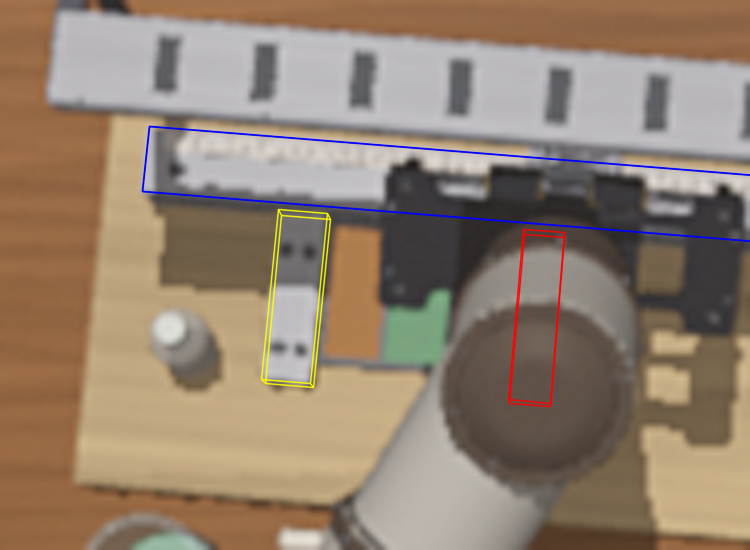

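```bash
cat >> h.py <<'E'
def arc(n,step=6.,tstep=3.,tmin=0.,R=None,amin=-3):
    s=r.sense(); g=(s["tcp_pos"]+.051*s["ee_rot"][:,0]-tj)@Rj
    v=g-np.array([.06,0,.076]); a=np.degrees(np.arctan2(v[2],-v[0])); rr=np.hypot(v[0],v[2]); ti=np.degrees(np.arcsin(Rj[:,0]@s["ee_rot"][:,0]))
    print("t",round(s["time_s"],2),"a",round(a,1),"r",round(rr*1000,1),"y",round(g[1]*1000,2),"tilt",round(ti,1),"F jig",np.round(s["wrist_force"]@Rj,1),"j",np.round(s["joints"],1),"w",round(s["gripper_width"],3))
    T=lambda a,t:np.array([.06-(R or rr)*np.cos(np.radians(a))-.051*np.sin(np.radians(t)),g[1],.076+(R or rr)*np.sin(np.radians(a))+.051*np.cos(np.radians(t))])
    p=T(a,ti) if R is None else (s["tcp_pos"]-tj)@Rj*[1,0,1]+[0,g[1],0]
    for i in range(n):
        a=max(a-step,amin); t2=max(ti-tstep,tmin); q=T(a,t2); print(" a",round(a,1),"turn",np.round(Rj[:,1]*(ti-t2)/8,3),"shift",np.round(Rj@(q-p)/.06,3)); p,ti=q,t2
E
python3 -c "
from h import *
arc(12)"
```

```text
t 7.65 a 67.3 r 84.6 y -6.51 tilt 25.1 F jig [ 4.5 -6.2 -0.5] j [ 16.2  15.6 -40.6  43.2 -14.3  26.8] w 0.208
 a 61.3 turn [0.042 0.373 0.   ] shift [-0.092  0.01  -0.046]
 a 55.3 turn [0.042 0.373 0.   ] shift [-0.083  0.009 -0.062]
 a 49.3 turn [0.042 0.373 0.   ] shift [-0.074  0.008 -0.077]
 a 43.3 turn [0.042 0.373 0.   ] shift [-0.063  0.007 -0.091]
 a 37.3 turn [0.042 0.373 0.   ] shift [-0.052  0.006 -0.104]
 a 31.3 turn [0.042 0.373 0.   ] shift [-0.039  0.004 -0.115]
 a 25.3 turn [0.042 0.373 0.   ] shift [-0.026  0.003 -0.126]
 a 19.3 turn [0.042 0.373 0.   ] shift [-0.011  0.001 -0.135]
 a 13.3 turn [0.015 0.136 0.   ] shift [-0.025  0.003 -0.141]
 a 7.3 turn [0. 0. 0.] shift [-0.026  0.003 -0.145]
 a 1.3 turn [0. 0. 0.] shift [-0.011  0.001 -0.147]
 a -3 turn [0. 0. 0.] shift [ 0.002 -0.    -0.106]
```

>>> move_arm(series=[[[0.04,0.37,0,-0.092,0.01,-0.046,0],[0.04,0.37,0,-0.083,0.009,-0.062,0]]])

```text
time_s: 7.9
tcp_pos: [0.5811, 0.0105, 0.1955]
ee_rot: [[0.327, -0.115, -0.938], [-0.04, -0.993, 0.107], [-0.944, 0.003, -0.329]]
wrist_force: [3.5, -15.0, 1.3]
gripper_width: 0.205
```

```bash
python3 -c "
from h import *
arc(4)"
```

```text
t 7.9 a 56.5 r 85.6 y -6.2 tilt 19.2 F jig [  5.2 -14.5   1.3] j [ 19.6  16.8 -32.3  20.5 -25.   46.5] w 0.205
 a 50.5 turn [0.042 0.373 0.   ] shift [-0.077  0.009 -0.075]
 a 44.5 turn [0.042 0.373 0.   ] shift [-0.067  0.008 -0.089]
 a 38.5 turn [0.042 0.373 0.   ] shift [-0.055  0.006 -0.103]
 a 32.5 turn [0.042 0.373 0.   ] shift [-0.043  0.005 -0.115]
```

>>> move_arm(series=[[[0,0,0,-0.001,-0.008,0,0]]])

```text
time_s: 8.02
tcp_pos: [0.581, 0.01, 0.1956]
ee_rot: [[0.326, -0.116, -0.938], [-0.04, -0.993, 0.108], [-0.944, 0.003, -0.329]]
wrist_force: [1.5, -3.2, -2.4]
gripper_width: 0.203
```

```bash
python3 -c "
from h import *
arc(3,5,2)"
```

```text
t 8.03 a 56.5 r 85.6 y -6.67 tilt 19.2 F jig [ 1.9 -3.  -2.4] j [ 19.5  16.8 -32.3  20.3 -25.   46.6] w 0.203
 a 51.5 turn [0.028 0.248 0.   ] shift [-0.072  0.008 -0.064]
 a 46.5 turn [0.028 0.248 0.   ] shift [-0.065  0.007 -0.073]
 a 41.5 turn [0.028 0.248 0.   ] shift [-0.057  0.006 -0.082]
```

>>> move_arm(series=[[[0.028,0.25,0,-0.072,0.006,-0.064,0]]])

```text
time_s: 8.15
tcp_pos: [0.5774, 0.0105, 0.1927]
ee_rot: [[0.295, -0.114, -0.949], [-0.036, -0.993, 0.108], [-0.955, 0.002, -0.297]]
wrist_force: [3.4, -8.3, 1.7]
gripper_width: 0.202
```

```bash
python3 -c "
from h import *
arc(3,5,2)"
```

```text
t 8.15 a 52.4 r 85.9 y -6.56 tilt 17.3 F jig [ 4.3 -7.8  1.7] j [ 19.7  17.2 -30.6  16.7 -27.7  49.9] w 0.202
 a 47.4 turn [0.028 0.248 0.   ] shift [-0.067  0.008 -0.072]
 a 42.4 turn [0.028 0.248 0.   ] shift [-0.059  0.007 -0.081]
 a 37.4 turn [0.028 0.248 0.   ] shift [-0.051  0.006 -0.09 ]
```

>>> move_arm(series=[[[0.028,0.25,0,-0.067,0.004,-0.072,0]]])

```text
time_s: 8.28
tcp_pos: [0.5743, 0.0108, 0.1896]
ee_rot: [[0.264, -0.113, -0.958], [-0.032, -0.994, 0.108], [-0.964, 0.002, -0.266]]
wrist_force: [2.1, -8.3, 2.4]
gripper_width: 0.203
```

```bash
python3 -c "
from h import *
arc(3,5,2)"
```

```text
t 8.28 a 48.4 r 86.1 y -6.57 tilt 15.4 F jig [ 3.  -8.   2.4] j [ 19.7  17.6 -29.1  13.7 -30.1  52.7] w 0.203
 a 43.4 turn [0.028 0.248 0.   ] shift [-0.061  0.007 -0.08 ]
 a 38.4 turn [0.028 0.248 0.   ] shift [-0.053  0.006 -0.088]
 a 33.4 turn [0.028 0.248 0.   ] shift [-0.044  0.005 -0.096]
```

>>> move_arm(series=[[[0.028,0.25,0,-0.061,0.003,-0.08,0]]])

```text
time_s: 8.4
tcp_pos: [0.5716, 0.011, 0.1862]
ee_rot: [[0.233, -0.112, -0.966], [-0.028, -0.994, 0.108], [-0.972, 0.001, -0.235]]
wrist_force: [1.6, -6.8, 4.1]
gripper_width: 0.2
```

```bash
python3 -c "
from h import *
arc(3,5,2)"
```

```text
t 8.4 a 44.6 r 86.3 y -6.61 tilt 13.6 F jig [ 2.3 -6.6  4.1] j [ 19.6  18.2 -27.7  11.2 -32.4  55.1] w 0.2
 a 39.6 turn [0.028 0.248 0.   ] shift [-0.055  0.006 -0.087]
 a 34.6 turn [0.028 0.248 0.   ] shift [-0.046  0.005 -0.095]
 a 29.6 turn [0.028 0.248 0.   ] shift [-0.037  0.004 -0.102]
```

>>> move_arm(series=[[[0.028,0.25,0,-0.065,0.003,-0.1,0],[0.028,0.25,0,-0.056,0.003,-0.11,0]]])

```text
time_s: 8.65
tcp_pos: [0.5669, 0.0114, 0.1778]
ee_rot: [[0.173, -0.108, -0.979], [-0.02, -0.994, 0.107], [-0.985, 0.001, -0.174]]
wrist_force: [-1.5, -6.4, 9.1]
gripper_width: 0.203
```

```bash
python3 -c "
from h import *
arc(4,5,2)"
```

```text
t 8.65 a 36.7 r 86.4 y -6.66 tilt 10.0 F jig [-0.8 -6.5  9.1] j [ 19.3  19.4 -25.3   7.3 -36.5  58.9] w 0.203
 a 31.7 turn [0.028 0.248 0.   ] shift [-0.041  0.005 -0.099]
 a 26.7 turn [0.028 0.248 0.   ] shift [-0.032  0.004 -0.106]
 a 21.7 turn [0.028 0.248 0.   ] shift [-0.022  0.002 -0.112]
 a 16.7 turn [0.028 0.248 0.   ] shift [-0.012  0.001 -0.117]
```

>>> move_arm(series=[[[0.028,0.25,0,-0.045,0.003,-0.13,0],[0.028,0.25,0,-0.035,0.002,-0.135,0],[0.028,0.25,0,-0.026,0.002,-0.14,0]]])

```text
time_s: 9.02
tcp_pos: [0.5629, 0.0119, 0.1615]
ee_rot: [[0.078, -0.103, -0.992], [-0.009, -0.995, 0.103], [-0.997, 0.001, -0.079]]
wrist_force: [-5.0, -3.7, 13.2]
gripper_width: 0.199
```

```bash
python3 -c "
from h import *
arc(5,5,2)"
```

```text
t 9.03 a 23.9 r 85.5 y -6.72 tilt 4.5 F jig [-4.6 -4.2 13.2] j [ 18.5  22.  -22.    2.9 -42.   63.5] w 0.199
 a 18.9 turn [0.028 0.248 0.   ] shift [-0.016  0.002 -0.114]
 a 13.9 turn [0.028 0.248 0.   ] shift [-0.005  0.001 -0.118]
 a 8.9 turn [0.007 0.065 0.   ] shift [-0.017  0.002 -0.122]
 a 3.9 turn [0. 0. 0.] shift [-0.014  0.002 -0.124]
 a -1.1 turn [0. 0. 0.] shift [-0.003  0.    -0.124]
```

>>> move_arm(series=[[[0.028,0.25,0,-0.02,0.002,-0.15,0],[0.028,0.25,0,-0.012,0.001,-0.15,0],[0,0,0,-0.02,0.002,-0.15,0]]])

```text
time_s: 9.4
tcp_pos: [0.5608, 0.0121, 0.1412]
ee_rot: [[0.013, -0.099, -0.995], [-0.004, -0.995, 0.099], [-1.0, 0.003, -0.014]]
wrist_force: [-6.7, -1.8, 11.9]
gripper_width: 0.196
```

```bash
python3 -c "
from h import *
arc(5,5,2)"
```

```text
t 9.4 a 9.7 r 84.8 y -6.83 tilt 0.8 F jig [-6.5 -2.6 11.9] j [ 18.   24.5 -20.4   0.7 -44.4  65.9] w 0.196
 a 4.7 turn [0.011 0.098 0.   ] shift [-0.004  0.    -0.122]
 a -0.3 turn [0. 0. 0.] shift [-0.005  0.001 -0.123]
 a -3 turn [0. 0. 0.] shift [ 0.002 -0.    -0.066]
 a -3 turn [0. 0. 0.] shift [0. 0. 0.]
 a -3 turn [0. 0. 0.] shift [0. 0. 0.]
```

>>> move_arm(series=[[[0,0,0,-0.01,0.001,-0.14,0],[0,0,0,-0.008,0.001,-0.12,0]]])

```text
time_s: 9.65
tcp_pos: [0.5593, 0.0123, 0.1286]
ee_rot: [[0.015, -0.096, -0.995], [-0.006, -0.995, 0.096], [-1.0, 0.004, -0.016]]
wrist_force: [-2.6, -2.9, 9.7]
gripper_width: 0.198
```

```bash
python3 -c "
from h import *
arc(1,5,2)"
```

```text
t 9.65 a 1.1 r 85.0 y -6.85 tilt 0.9 F jig [-2.2 -3.2  9.7] j [ 18.1  25.3 -21.4   0.9 -42.5  65.7] w 0.198
 a -3 turn [0.013 0.113 0.   ] shift [ 0.015 -0.002 -0.102]
```

>>> move_arm(series=[[[0,0,0,0,0,-0.05,0]]])

```text
time_s: 9.78
tcp_pos: [0.5593, 0.0124, 0.1267]
ee_rot: [[0.016, -0.095, -0.995], [-0.007, -0.995, 0.095], [-1.0, 0.005, -0.017]]
wrist_force: [-3.3, -1.9, 10.2]
gripper_width: 0.195
```

>>> move_arm(series=[[[0,0,0,0,0,-0.05,0]]])

```text
time_s: 9.9
tcp_pos: [0.5591, 0.0122, 0.1249]
ee_rot: [[0.017, -0.094, -0.995], [-0.008, -0.996, 0.094], [-1.0, 0.006, -0.018]]
wrist_force: [-4.2, -4.5, 10.6]
gripper_width: 0.199
```

```bash
python3 -c "
from h import *
arc(1,5,2)"
```

```text
t 9.9 a -1.4 r 85.1 y -7.09 tilt 1.0 F jig [-3.6 -5.  10.6] j [ 18.2  25.6 -21.8   1.1 -41.8  65.6] w 0.199
 a -3 turn [0.014 0.128 0.   ] shift [ 0.017 -0.002 -0.04 ]
```

>>> move_arm(series=[[[0,0,0,0,0,-0.05,0]]])

```text
time_s: 10.02
tcp_pos: [0.5591, 0.0123, 0.1232]
ee_rot: [[0.019, -0.093, -0.995], [-0.009, -0.996, 0.093], [-1.0, 0.007, -0.019]]
wrist_force: [-3.4, -0.2, 10.7]
gripper_width: 0.192
```

>>> move_arm(series=[[[0,0,0,0,0,-0.05,0]]])

```text
time_s: 10.15
tcp_pos: [0.5591, 0.0124, 0.1215]
ee_rot: [[0.02, -0.092, -0.996], [-0.009, -0.996, 0.092], [-1.0, 0.007, -0.021]]
wrist_force: [-4.5, -2.7, 9.0]
gripper_width: 0.194
```

```bash
python3 -c "
from h import *
arc(1,5,2)
p,d,P=cap('wrist','w7')
p,d,P=cap('scene','s7')
cv2.imwrite('pics/s7c.png',cv2.resize(cv2.cvtColor(p,cv2.COLOR_RGB2BGR)[190:310,230:390],None,fx=5,fy=5,interpolation=cv2.INTER_CUBIC))
"
```

```text
t 10.15 a -3.7 r 85.2 y -6.93 tilt 1.2 F jig [-4.2 -3.2  9. ] j [ 18.3  25.8 -22.2   1.3 -41.1  65.5] w 0.194
 a -3 turn [0.017 0.147 0.   ] shift [ 0.016 -0.002  0.017]
```

View pics/s7c.png

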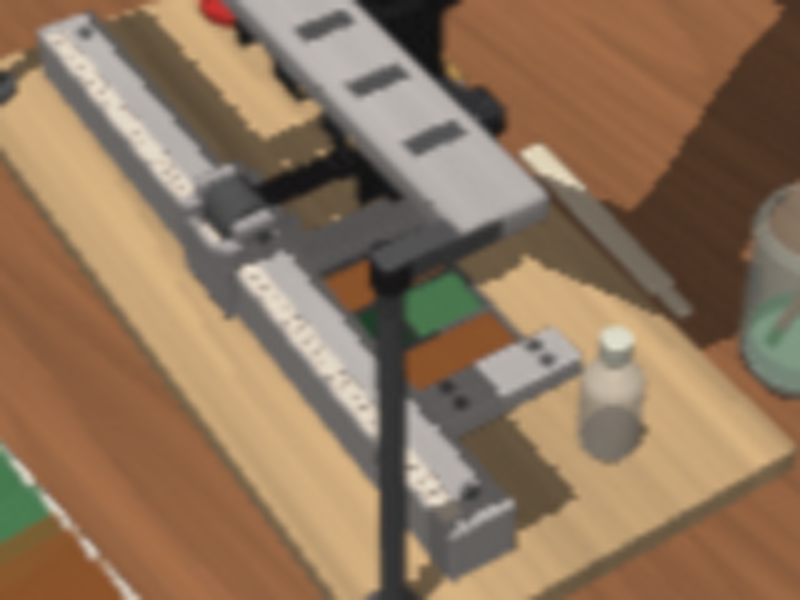

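View pics/w7.png

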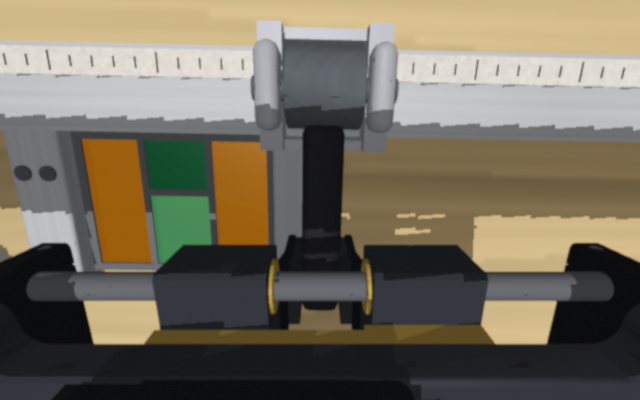

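>>> move_arm(series=[[[0,0,0,0,0,0,0.35],[0,0,0,0,0,0,0.45],[0,0,0,-0.03,0,0.4,0.45],[0,0,0,-0.03,0,0.5,0.45],[0,0,0,-0.1,0,0.5,0.45],[0,0,0,0,0,0,0.45]]])

```text
time_s: 11.0
tcp_pos: [0.5495, 0.0152, 0.2057]
ee_rot: [[0.022, -0.089, -0.996], [-0.008, -0.996, 0.089], [-1.0, 0.006, -0.022]]
wrist_force: [0.1, 0.7, -0.5]
gripper_width: 0.45
```

```bash
python3 -c "
from h import *
plan((-.03,-.008,.16),0)
p,d,P=cap('wrist','w8'); np.save('w8P.npy',P['pose'])
overlay(p,P,.0205,1.309,60,460,90,370,2,'w8o')
X=cloud('wrist',d,P); L=(X-tj)@Rj
m=(abs(L[...,1]+.0075)<.012)&(L[...,0]<.045)&(L[...,0]>-.06)&(L[...,2]>.05)&(L[...,2]<.12)
for x in np.arange(-.05,.045,.01):
    k=m&(abs(L[...,0]-x)<.004); q=L[k]; 
    if len(q)>5: print(round(x,3),len(q),np.round(np.median(q[:,1:],0)*1000,1))
"
```

```text
t 11.0 turn [ 0.058  0.156 -0.17 ] shift [ 0.091 -0.063  0.088] grasp jig mm [-34.7  -5.2 154.7] tilt 1.3
 j [ 18.9  18.9 -18.3   1.1 -51.8  65.4] F jig [ 0.1  0.7 -0.5] w 0.45
-0.04 124 [-7.  83.2]
-0.03 256 [-6.5 83.4]
-0.02 265 [-7.  83.2]
-0.01 274 [-6.7 83.1]
0.0 288 [-6.8 82.8]
0.01 297 [-6.9 82.6]
0.02 302 [-6.7 82.4]
0.03 314 [-7.  82.1]
0.04 378 [-7.4 81.7]
```

View pics/w8o.png

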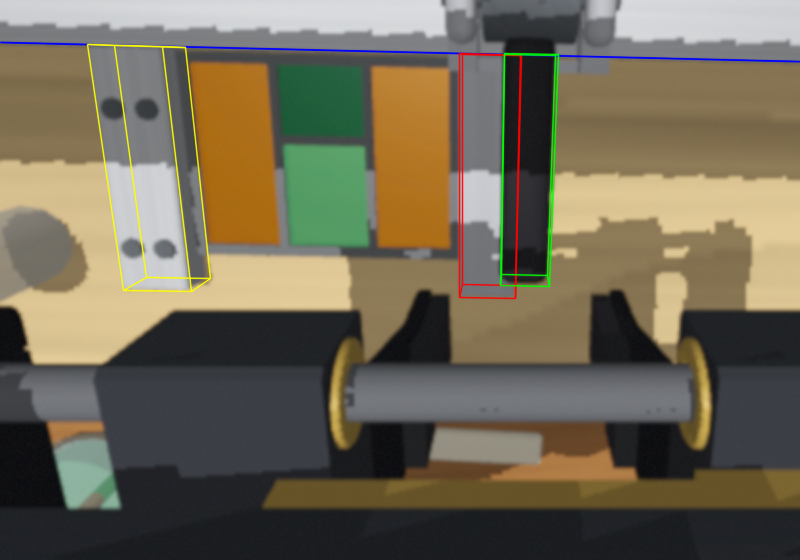

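>>> move_arm(series=[[[0,0.1,-0.1,0.14,-0.05,0,0.0],[0,0,0,0,0,0,0.0],[0,0,0,0,0,-0.4,0.0],[0,0,0,0,0,-0.3,0.0],[0,0,0,0,0,0,0.0]]])

```text
time_s: 11.68
tcp_pos: [0.5572, 0.0116, 0.1563]
ee_rot: [[-0.004, -0.105, -0.994], [-0.01, -0.994, 0.105], [-1.0, 0.011, 0.003]]
wrist_force: [0.2, -1.2, 0.2]
gripper_width: 0.024
```

```bash
python3 -c "
from h import *
plan((-.025,-.007,.101),0)
d=np.load('w8.npz')['d'];P={'mtx':viewer.camera_params('wrist')['mtx'],'pose':np.load('w8P.npy')}
L=(cloud('wrist',d,P)-tj)@Rj
for nm,m in [('block',(L[...,1]>.145)&(L[...,1]<.165)&(L[...,2]>.03)&(L[...,2]<.045)),('panel',(L[...,1]>.03)&(L[...,1]<.13)&(L[...,2]>.018)&(L[...,2]<.032)),('arm',(L[...,1]>.003)&(L[...,1]<.016)&(L[...,2]>.03)&(L[...,2]<.042)),('board',(L[...,1]>-.1)&(L[...,1]<-.02)&(L[...,2]>.01)&(L[...,2]<.025))]:
  m=m&(L[...,0]>-.06)&(L[...,0]<.035); q=L[m]; c=np.polyfit(q[:,0],q[:,2],1); print(nm,len(q),'z',np.median(q[:,2])*1000,'slope deg',np.degrees(c[0]))
"
```

```text
t 11.68 turn [ 0.073 -0.028 -0.053] shift [ 0.048  0.005 -0.071] grasp jig mm [-28.   -8.2 105.3] tilt -0.2
 j [ 18.1  23.4 -19.5   0.7 -47.5  65.5] F jig [ 0.3 -1.2  0.2] w 0.024
block 2653 z 35.97125237580906 slope deg -0.052210110714740784
panel 11236 z 23.443706805247515 slope deg 0.3863407436105052
arm 1666 z 35.764572229641054 slope deg 0.051487081608578025
board 8987 z 17.775993149066473 slope deg 0.019730953039895194
```

>>> move_arm(series=[[[0,0,0,0,0.01,-0.05,0]]])

```text
time_s: 11.8
tcp_pos: [0.5577, 0.0121, 0.1535]
ee_rot: [[-0.003, -0.105, -0.994], [-0.01, -0.994, 0.105], [-1.0, 0.011, 0.002]]
wrist_force: [-1.2, -0.0, 5.6]
gripper_width: 0.007
```

>>> move_arm(series=[[[0,0,0,0,0,-0.05,0]]])

```text
time_s: 11.92
tcp_pos: [0.5577, 0.0121, 0.1519]
ee_rot: [[-0.004, -0.104, -0.995], [-0.011, -0.994, 0.104], [-1.0, 0.011, 0.003]]
wrist_force: [-7.4, 1.9, 17.9]
gripper_width: 0.004
```

>>> move_arm(series=[[[0,0,0,0,0,-0.05,0]]])

```text
time_s: 12.05
tcp_pos: [0.5577, 0.0121, 0.1519]
ee_rot: [[-0.003, -0.103, -0.995], [-0.012, -0.995, 0.103], [-1.0, 0.012, 0.002]]
wrist_force: [-8.3, 2.5, 20.1]
gripper_width: 0.004
```

>>> move_arm(series=[[[0,0,0,0,0,-0.06,0],[0,0,0,0,0,0.3,0],[0,0,0,-0.1,0,0.8,0],[0,0,0,-0.3,0,0.8,0],[0,0,0,-0.5,0,0.5,0],[0,0,0,0,0,0,0]]])

```text
time_s: 12.8
tcp_pos: [0.5027, 0.0125, 0.3034]
ee_rot: [[0.005, -0.102, -0.995], [-0.01, -0.995, 0.102], [-1.0, 0.009, -0.006]]
wrist_force: [0.3, 0.1, -0.6]
gripper_width: 0.008
```

```bash
python3 -c "
from h import *
plan((-.025,-.007,.101),0)
p,d,P=cap('wrist','w9')
L=(cloud('wrist',d,P)-tj)@Rj
m=(abs(L[...,1]+.0075)<.007)&(L[...,0]<.03)&(L[...,0]>-.036)&(L[...,2]>.075)&(L[...,2]<.09)
q=L[m]; c=np.polyfit(q[:,0],q[:,2],1); print(len(q),'handle z',np.median(q[:,2])*1000,'slope',np.degrees(c[0]))
overlay(p,P,.0208,1.309,60,460,50,330,2,'w9o')
p,d,P=cap('top','t9')
overlay(p,P,.0208,1.309,215,435,90,240,3.6,'t9o')
p,d,P=cap('scene','s9')
"
```

```text
t 12.8 turn [ 0.072  0.034 -0.076] shift [ 0.956 -0.01  -2.524] grasp jig mm [-81.8 -13.3 252.4] tilt 0.3
 j [ 20.3   9.5 -15.7   0.7 -64.8  63.6] F jig [ 0.3  0.2 -0.6] w 0.008
1026 handle z 81.67538786543376 slope -0.10217443398056786
```

View pics/w9o.png

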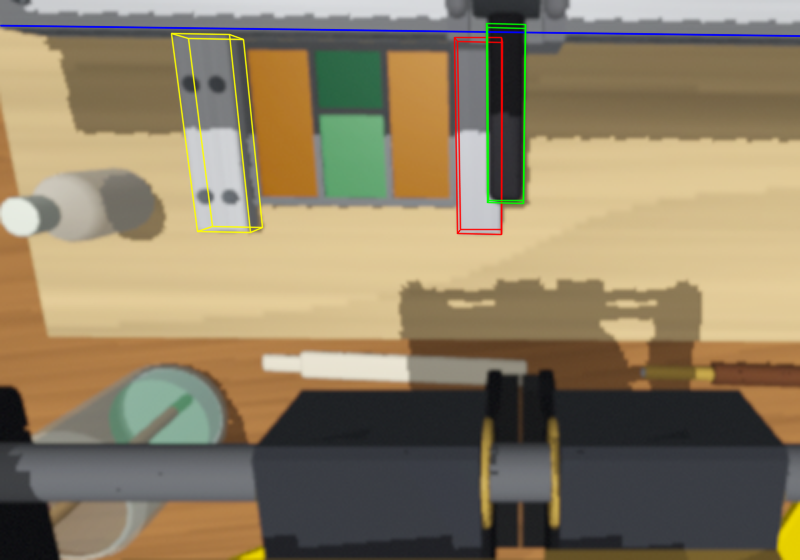

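View pics/t9o.png

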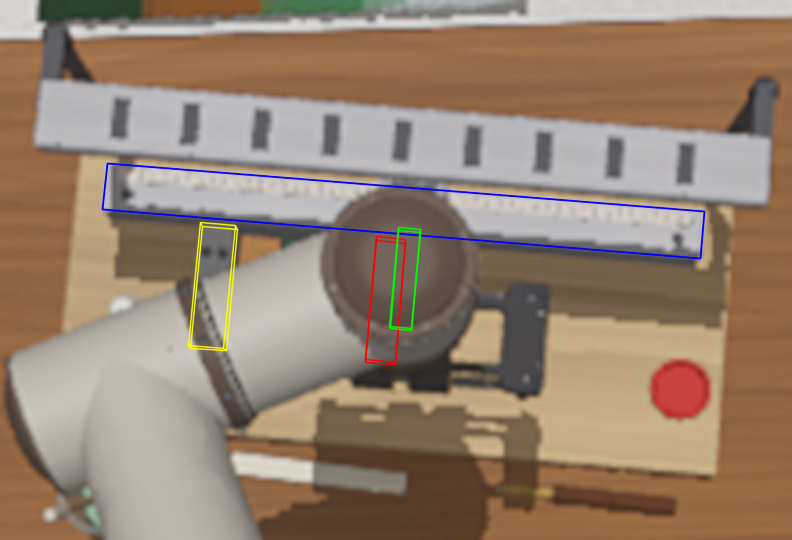

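View pics/s9.png

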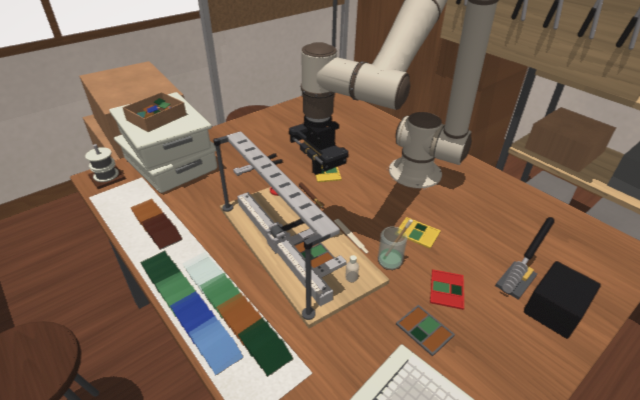

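Run:
```python
from h import *
P=viewer.camera_params("wrist"); im=np.load("w9.npz")["p"]
def rect(z,f,x0=-.07,x1=.045,y0=-.02,y1=.175,s=4000):
    XX,YY=np.meshgrid(np.arange(x1,x0,-1/s),np.arange(y1,y0,-1/s),indexing="ij")
    q=proj(None,J(np.stack([XX,YY,np.full_like(XX,z)],-1).reshape(-1,3)),P).reshape(XX.shape+(2,)).astype(np.float32)
    o=cv2.remap(im,q[...,0],q[...,1],cv2.INTER_CUBIC); cv2.imwrite(f"pics/{f}.png",cv2.cvtColor(o,cv2.COLOR_RGB2BGR)); return o
rect(.036,"f36"); rect(.025,"f25")
```

```text
(no output)
```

View pics/f36.png

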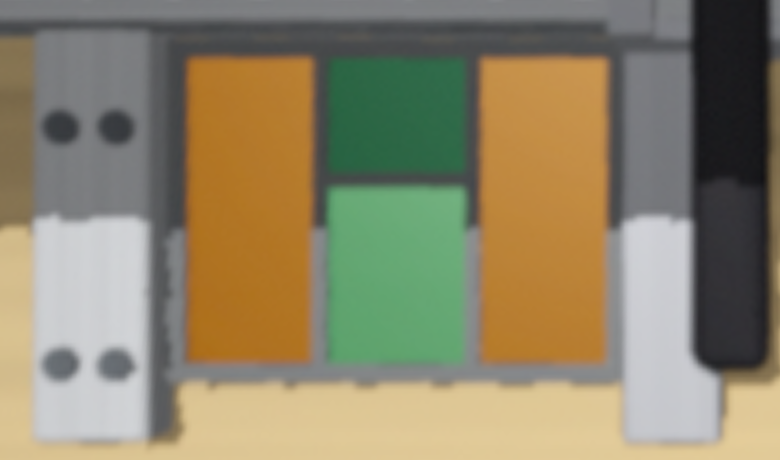

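View pics/f25.png

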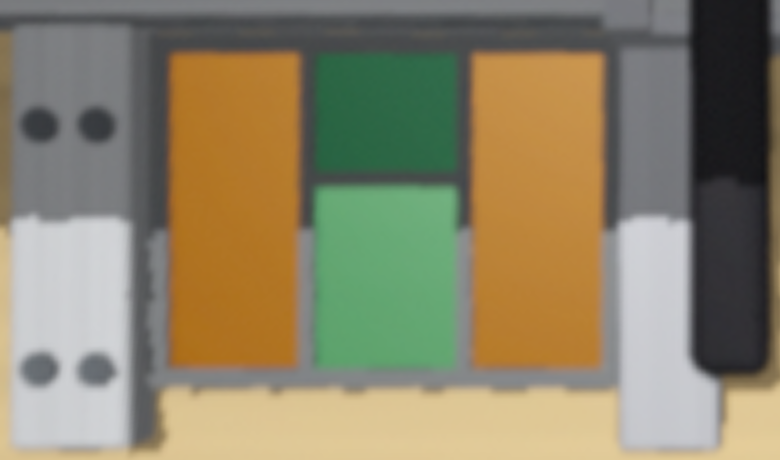

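>>> move_arm(series=[[[0,0,0,-0.3,0.7,0,0],[0,0,0,0,0.8,-0.5,0],[0,0,0,0,0,0,0]]])

```text
time_s: 13.32
tcp_pos: [0.4854, 0.1041, 0.2642]
ee_rot: [[-0.009, -0.106, -0.994], [-0.015, -0.994, 0.106], [-1.0, 0.016, 0.008]]
wrist_force: [-0.6, 0.1, -0.4]
gripper_width: 0.007
```

Run:
```python
from h import *
plan((-.025,-.007,.101),0)
P0=viewer.camera_params("wrist")
p,d,P=cap("wrist","w10"); im=p
print("cam jig",(P["pose"][:3,3]-tj)@Rj)
cv2.imwrite("pics/w10c.png",cv2.resize(cv2.cvtColor(p,cv2.COLOR_RGB2BGR)[40:250,150:550],None,fx=2,fy=2,interpolation=cv2.INTER_CUBIC))
def rect(z,f,x0=-.07,x1=.045,y0=-.02,y1=.175,s=4000):
    XX,YY=np.meshgrid(np.arange(x1,x0,-1/s),np.arange(y1,y0,-1/s),indexing="ij")
    q=proj(None,J(np.stack([XX,YY,np.full_like(XX,z)],-1).reshape(-1,3)),P).reshape(XX.shape+(2,)).astype(np.float32)
    o=cv2.remap(im,q[...,0],q[...,1],cv2.INTER_CUBIC); cv2.imwrite(f"pics/{f}.png",cv2.cvtColor(o,cv2.COLOR_RGB2BGR)); return o
rect(.036,"g36"); rect(.025,"g25")
```

```text
t 13.32 turn [ 0.109 -0.066 -0.045] shift [ 1.244 -1.537 -1.87 ] grasp jig mm [-109.9   75.4  213.2] tilt -0.4
 j [ 31.1  11.2 -19.5   0.6 -60.2  52.5] F jig [-0.6  0.  -0.4] w 0.007
cam jig [-0.03330536  0.07801712  0.35594965]
```

View pics/g25.png

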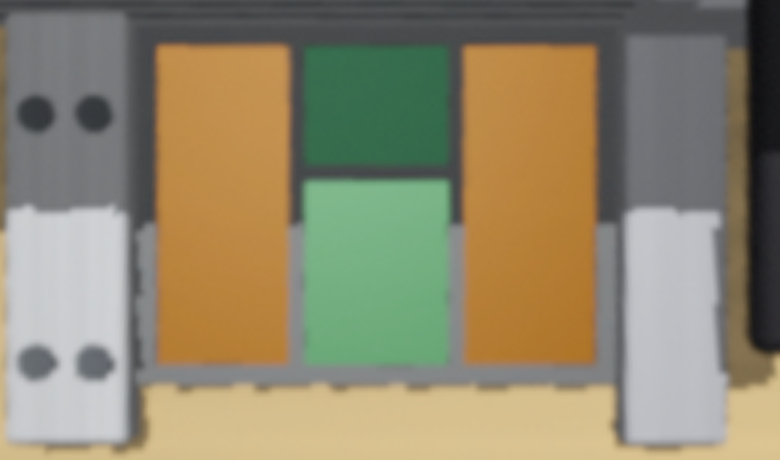

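View pics/g36.png

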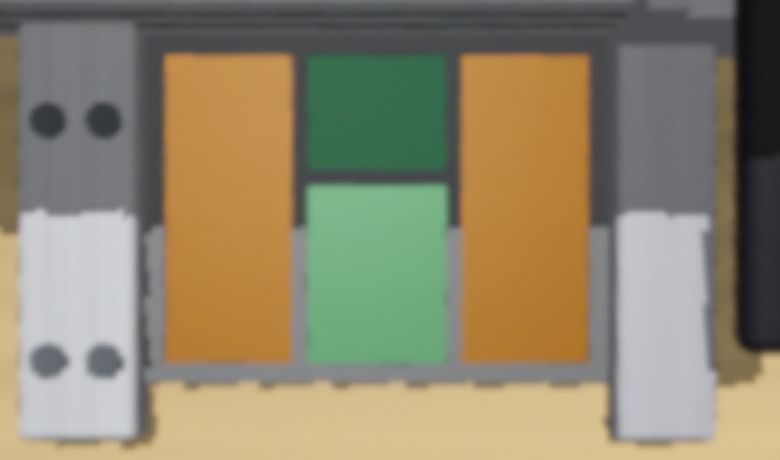

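```bash
python3 -c "
from station import r
print(r.finish_job())"
```

```text
the job is handed in; nothing more can be done
None
```

I slid the steel stop about 78 mm by its lever until the panel bore on the end block. I then swung the lever down, pressed it onto its hard stop, backed the arm clear and handed the job in at about 13.4 s. No verdict was reported.

**Last checks**
- **Lever:** the handle top is 81.7 mm above the bench (82 expected) and level to 0.1°. After the first release it stood about 1° short, so I pressed it again with closed fingers, to about 20 N.
- **Fit:** a wrist picture taken from above the panel shows no gap at either end. Measured between the two faces it comes to about 119.8 mm, against 120 when snug. An earlier oblique view gave 118 to 121 mm, with poorer scale, so I trust this only to about 1 mm.
- **Flat and square:** the panel's edges look parallel to both faces. Its depth reading sloped 0.4°, which I put down to mixed glass and lead heights and did not check further.
- **Surroundings:** I saw nothing else disturbed in the pictures, and no forces suggested a bump on the lamp. The gripper did come very close to the lamp on one approach, and I backed it off.

**What did not go cleanly**
- The push along the rail read 6 to 8 N while the stop was against the panel.
- It rose briefly to about 14.5 N at the wrist early in the lever swing. I backed off at once, before the cam took hold.

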